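Tug-test the microwave stop pegs

ROBOT

A 6-joint arm with a two-finger parallel gripper is mounted at the origin on the work surface. World frame = base frame: x ahead of the robot, y to its left, z up, the work surface at z = 0. Lengths are in m, angles in degrees, forces in N, time in s.
With the tool pointing down it reaches from about 0.4 to 0.825 m from the base axis. Payload 7 kg.
Tool frame: the origin (TCP) lies midway between the tips of the shut fingers; the grasp point (between the pads) lies 19 mm behind it; z points along the fingers, y is the direction in which the jaws open and shut (so a half turn about z gives the same grasp; the last joint's range is limited). The gripper opens to 88 mm and grips with 3 to 60 N. Pads are 19 mm wide; open, the fingers measure 130 mm over their backs; the gripper's body (78 mm by 193 mm) begins 47 mm behind the grasp point.
Start: joints at [84.46, 20.546, 0.682, 0, -70.136, -16.507], TCP at [0.253, 0.626, 0.227] pointing down, gripper open.
Joint ranges: [-176.03, 176.03], [-82.01, 121.73], [-58.28, 71.71], [-173.87, 95.51], [-174.79, -0.11], [-173.66, 173.66]. Speed limits (degrees/s): [136.94, 136.94, 172.46, 180, 180, 180].

INTERFACE

Orientations are given as [roll, pitch, yaw] about the fixed x, y, z axes, in that order (R = Rz(yaw) Ry(pitch) Rx(roll)).
In Python, from plant import ctrl, snapshot gives the robot as it stands.
- The arm moves only by the shell command python3 -m pendant 'ROWS'. ROWS is JSON, a list of rows, each a list of 7 numbers: the shift along the tool's x, y, z in m, then the turn, a rotation vector about the tool's x, y, z in rad, then the opening, from -1 (shut) to 1 (fully open), so that 0 is half open. In form: [[x, y, z, ax, ay, az, jaw], ...]. A call has 1 to 12 rows; each row is the pose to reach, as a shift and turn from the pose commanded when the call began, along the tool's axes at that moment; what a row does not reach only later rows make up. A row lasts 1/8 s, in which the tool goes at most 62.5 mm and 10.7 degrees, less where a joint would pass 70% of its speed; a pose out of reach is approached as far as the arm can. A call with a gripper value outside its range is refused whole. The fingers move at their own pace and stop on an object; the grip force is fixed at half the most. Time passes only in rows, so rows that repeat a pose let the fingers close. It gives the time, the measured TCP pose, the force and the opening at its end, in the units of the state.
- ctrl.get_obs(): the state, without advancing time (a new reading comes with each control period).
- snapshot(name): name is "scene" or "top" or "wrist"; returns a dict with "image" (420x560x3 uint8, blue, green, red), "mtx" (3x3 intrinsics, pixels), "eye" and "attitude" of the camera in the world; the wrist camera has in their place "tool_from_camera" (4x4, takes a point from camera to tool coordinates, whose origin is the TCP and whose axes are the flange's). Camera axes: x right, y up, looking along -z (the intrinsics and any distortion apply to the point x, -y, -z); pixel columns grow to the right and rows downward; lengths in m; the calibration is good to about 2 mm. A picture is of the moment at which its call begins: read the wrist's pose just before it. There is no depth.
- ctrl.close_job(): hands the job in, once; it reports no verdict.
The state is a dict: "clock": time; "joint_pos": joint angles; "qvel": joint speeds; "tau": joint torques, N m; "tool_pos": TCP position; "orientation": TCP orientation; "force": force on the tool from outside, world axes, zero at the start; "moment": the same for the moment, N m; "opening": finger opening in m.
Only numpy, scipy, OpenCV 4.12 (cv2) and the standard library are available. Lean on these libraries where they do the work, as an engineer would, in place of code of your own. Each camera call takes 0.05 s, during which the arm holds its last target.

TASK

Before the microwave goes back behind its two push-in stop pegs, tug each peg's cap straight up with about 10 newtons and hold it a moment: never more than 15 newtons, so that a sound peg is not dragged out. One peg is loose: leave that one drawn up as far as it goes so we can see which to replace, and leave the sound one fully down. Let go of both and do not disturb the other things on the cart.

Things in the scene. Friction and masses are not known exactly. Their poses are not given: they have to be found in the camera images.
- base_a: One of the two stop pegs' fixed square steel base plates, 64 x 64 x 6 mm, bolted to the cart top; origin at the centre of its underside, z up. A black rubber bushing (42 mm across, top 18 mm above the cart) sits on it, the 12 mm steel pin and the cap stand in it. Outwardly the same as base_b; which of the two is the loose one cannot be seen, only felt.
- grip_a (a point): Centre of the white plastic cap (upright cylinder 26 mm across, 32 mm tall, with two dark bands) on the pin in base_a; about 42 mm above the cart with the pin fully down, so its underside is at 26 mm and its top at 58 mm. The cap rattles: it has 4 mm of free up-and-down play on its pin, moving at under 1 N, and starts anywhere in that play; the pin is pulled only when the play is taken up. z up.
- pin_a (a joint): How far this peg's pin has come up out of its bushing, m: 0 fully down, 0.022 up against its stop. Held by friction only, so it stays where it is left: a sound pin holds well beyond 16 N, a loose one slides up at about 4 N until it meets its stop.
- collar_a (a joint): How far this peg's rubber bushing is stretched up by the pull on the pin, m: 0 unloaded, + up; stiff (a 10 N pull stretches it by only a millimetre or two), springs back.
- base_b: One of the two stop pegs' fixed square steel base plates, 64 x 64 x 6 mm, bolted to the cart top; origin at the centre of its underside, z up. A black rubber bushing (42 mm across, top 18 mm above the cart) sits on it, the 12 mm steel pin and the cap stand in it. Outwardly the same as base_a; which of the two is the loose one cannot be seen, only felt.
- grip_b (a point): Centre of the white plastic cap (upright cylinder 26 mm across, 32 mm tall, with two dark bands) on the pin in base_b; about 42 mm above the cart with the pin fully down, so its underside is at 26 mm and its top at 58 mm. The cap rattles: it has 4 mm of free up-and-down play on its pin, moving at under 1 N, and starts anywhere in that play; the pin is pulled only when the play is taken up. z up.
- pin_b (a joint): How far this peg's pin has come up out of its bushing, m: 0 fully down, 0.022 up against its stop. Held by friction only, so it stays where it is left: a sound pin holds well beyond 16 N, a loose one slides up at about 4 N until it meets its stop.
- collar_b (a joint): How far this peg's rubber bushing is stretched up by the pull on the pin, m: 0 unloaded, + up; stiff (a 10 N pull stretches it by only a millimetre or two), springs back.
- trivet: hard silicone trivet, dark round disc 160 mm across, 7 mm thick (bystander); origin at the centre of its underside
- bowl: white ceramic bowl, 140 mm across the rim, 60 mm high (bystander); origin at the centre of its underside
- mug: blue-glazed mug, 80 mm across, 90 mm high, handle to one side (bystander); origin at the centre of its underside
- cover: pale domed plastic plate cover, 250 mm across, 106 mm high with its knob (bystander); origin at the centre of its underside
- fork: stainless fork lying flat, 190 mm long, 4 mm thick (bystander); origin on its underside near mid-length
- shaker: glass salt shaker with a steel top, 42 mm across, 78 mm high (bystander); origin at the centre of its underside
- spoon: steel spoon lying flat, 160 mm long (bystander); origin on its underside
Things that resemble listed ones, but are neither listed nor needed, are in the scene too. What is shaped like the base_b but orange or purple is not meant.

How it is judged:
By the outcome, as a careful person would: the job done as asked, in the order asked, and still so for the second after the job is handed in, with the robot touching nothing.
It also fails if it takes over 64 s, if anything falls off the work surface, if the arm or the gripper's body presses on something with over 40 N, if the wrist force passes 120 N, or if a joint passes its speed limit or range.

## Working session

There is one attempt and no reset: what is moved stays moved. The work goes in short steps, Python scripts to look and compute and a shell command to move; the robot and the scene stay as the last step left them, time stands still between calls to the robot, and variables do not carry over. Pictures are saved under pics/ and viewed, and the job is handed in when it is done.

```bash
mkdir -p pics; ls; python3 - <<'E'
from plant import ctrl, snapshot
import cv2
print(ctrl.get_obs())
for n in ["scene","top","wrist"]:
    s=snapshot(n); cv2.imwrite(f"pics/{n}0.png",s["image"]); print(n,{k:v for k,v in s.items() if k!="image"})
E
```

```text
pics
{'clock': 0.0, 'joint_pos': array([ 8.44597785e+01,  2.05945008e+01,  6.32308740e-01, -1.97965322e-02,
       -7.01370225e+01, -1.65067736e+01]), 'qvel': array([ 0.03398112,  0.03218886,  0.05502099,  0.0878037 ,  0.03177319,
       -0.0071319 ]), 'tau': array([ 9.25763197e-04, -5.82718277e+01,  2.93066847e+01,  6.99723423e+00,
        7.01499768e-03, -1.58854350e-04]), 'tool_pos': array([0.25321541, 0.62515644, 0.22557799]), 'orientation': array([ 1.79899587e+02, -1.03497715e-02, -2.20537285e+01]), 'force': array([-0.21582708, -0.31090892, -1.26580486]), 'moment': array([ 0.02586816, -0.02368814,  0.0169556 ]), 'opening': 0.08754417185545563}
scene {'mtx': array([[413.06870436,   0.        , 286.43415325],
       [  0.        , 413.06870436, 208.28599424],
       [  0.        ,   0.        ,   1.        ]]), 'eye': array([1.05031628, 0.54426414, 0.68525071]), 'attitude': array([ 49.4914727 ,  -1.08550415, 132.15109641])}
top {'mtx': array([[425.06096855,   0.        , 278.59755897],
       [  0.        , 425.06096855, 210.86406533],
       [  0.        ,   0.        ,   1.        ]]), 'eye': array([0.39064326, 0.09745139, 1.1696183 ]), 'attitude': array([  7.74186985,  -1.10379701, -88.7017766 ])}
wrist {'mtx': array([[345.55785808,   0.        , 272.8005366 ],
       [  0.        , 345.55785808, 206.72313138],
       [  0.        ,   0.        ,   1.        ]]), 'tool_from_camera': array([[-1.59499599e-03,  9.63539784e-01,  2.67560351e-01,
         7.06324978e-02],
       [ 9.99998727e-01,  1.52336266e-03,  4.75307458e-04,
         3.35655389e-04],
       [ 5.03861972e-05,  2.67560769e-01, -9.63540986e-01,
        -1.57452374e-01],
       [ 0.00000000e+00,  0.00000000e+00,  0.00000000e+00,
         1.00000000e+00]])}
```

View pics/scene0.png

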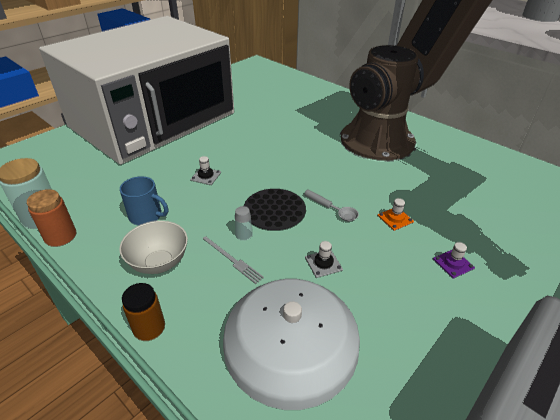

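View pics/top0.png

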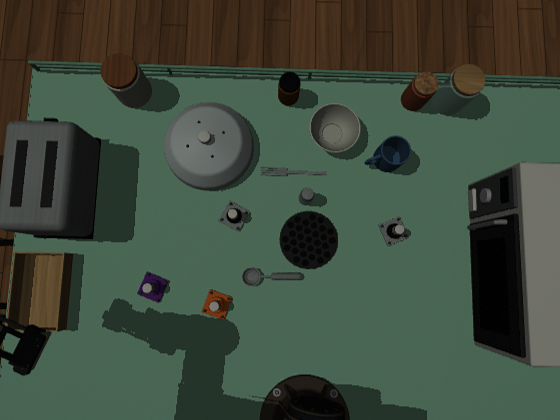

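View pics/wrist0.png

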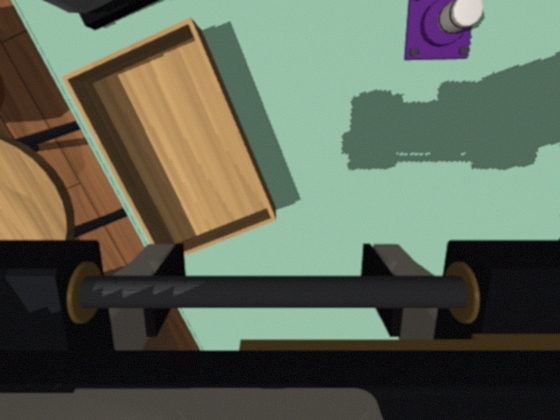

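The two steel-based pegs are at top pixels (234,215) and (397,230), which are scene pixels (324,258) and (206,172). The orange and purple ones are decoys. Next I'll measure them.

```bash
cat > h.py <<'E'
import numpy as np, cv2
from scipy.spatial.transform import Rotation as Ro
from plant import ctrl, snapshot
def cam(s,obs=None):
    if 'eye' in s: return np.array(s['eye']),Ro.from_euler('xyz',s['attitude'],degrees=True).as_matrix()
    T=s['tool_from_camera'];R=Ro.from_euler('xyz',obs['orientation'],degrees=True).as_matrix()
    return obs['tool_pos']+R@T[:3,3],R@T[:3,:3]
def ray(s,px,obs=None):
    e,R=cam(s,obs);K=s['mtx'];d=np.array([(px[0]-K[0,2])/K[0,0],-(px[1]-K[1,2])/K[1,1],-1.])
    d=R@d;return e,d/np.linalg.norm(d)
def plane(s,px,z,obs=None):
    e,d=ray(s,px,obs);return e+d*(z-e[2])/d[2]
def proj(s,P,obs=None):
    e,R=cam(s,obs);c=R.T@(np.array(P)-e);K=s['mtx']
    return np.array([K[0,2]+K[0,0]*c[0]/-c[2],K[1,2]-K[1,1]*c[1]/-c[2]])
E
python3 - <<'E'
from h import *
t=snapshot("top");s=snapshot("scene")
ct=lambda im,c,r:cv2.resize(im[c[1]-r:c[1]+r,c[0]-r:c[0]+r],(390,390),interpolation=cv2.INTER_NEAREST)
I=t["image"];J=s["image"]
out=np.vstack([np.hstack([ct(I,(234,215),26),ct(I,(397,230),26)]),np.hstack([ct(J,(324,255),26),ct(J,(206,170),26)])])
cv2.imwrite("pics/crop.png",cv2.resize(out,(600,600)))
for px in [(234,215),(397,230)]: print(plane(t,px,.0))
for px in [(236,213),(400,230)]: print('captop',plane(t,px,.058))
for px in [(324.5,243.5),(204.5,160)]: print('captop scene',plane(s,px,.058))
for n,a,z in [('bowl',(335,128),.06),('mug',(395,153),.09),('shaker',(307,195),.08),('cover knob',(205,137),.106),('triv',(309,240),.007),('spoonbowl',(253,277),0),('spoonend',(302,276),0),('fork',(262,171),0),('fork',(326,173),0),('orange',(215,305),0.05),('micro near',(470,215),.0)]: print(n,plane(t,a,z))
E
```

```text
[0.53547943 0.20170063 0.        ]
[ 0.50487201 -0.25127501  0.        ]
captop [0.53373282 0.19147185 0.058     ]
captop [ 0.49940172 -0.24193878  0.058     ]
captop scene [0.52779737 0.19676355 0.058     ]
captop scene [ 0.50123878 -0.23415156  0.058     ]
bowl [ 0.77273568 -0.06841402  0.06      ]
mug [ 0.69893542 -0.22221685  0.09      ]
shaker [0.58279204 0.00681109 0.08      ]
cover knob [0.72302194 0.27430269 0.106     ]
triv [ 0.47078129 -0.00645205  0.007     ]
spoonbowl [0.36710737 0.14395176 0.        ]
spoonend [0.37276936 0.01073692 0.        ]
fork [0.66203909 0.12774009 0.        ]
fork [ 0.6611717  -0.05258437  0.        ]
orange [0.29474537 0.23745804 0.05      ]
micro near [ 0.55201408 -0.45726637  0.        ]
```

View pics/crop.png

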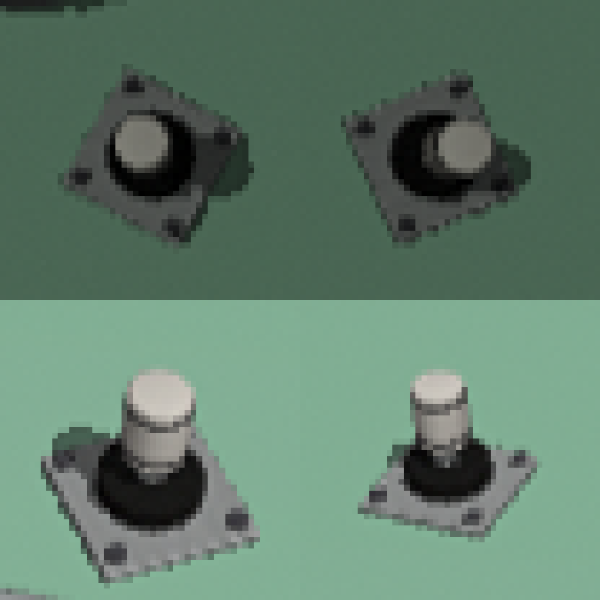

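```bash
python3 - <<'E'
from h import *
t=snapshot("top");s=snapshot("scene")
def tri(a,b):
    e1,d1=ray(t,a);e2,d2=ray(s,b)
    k=np.linalg.lstsq(np.c_[d1,-d2],e2-e1,rcond=None)[0]
    p,q=e1+k[0]*d1,e2+k[1]*d2;return (p+q)/2,np.linalg.norm(p-q)
for a,b in [((232.2,213),(325.4,244)),((399.6,229.3),(204,159))]:
    print(tri(a,b),plane(t,a,.06),plane(s,b,.06))
print(plane(t,(234.6,215.8),.006))
print(plane(t,(371+(423-300)/5.77,204+158/5.77),.006))
E
```

```text
(array([0.53244486, 0.20148586, 0.06331603]), np.float64(0.00127266145090146)) [0.53322443 0.20126697 0.06      ] [0.52932445 0.20018762 0.06      ]
(array([ 0.50019062, -0.23963836,  0.0585621 ]), np.float64(0.002830442339426319)) [ 0.50103093 -0.24029846  0.06      ] [ 0.50085416 -0.23637542  0.06      ]
[0.53255916 0.1994358  0.006     ]
[ 0.50013839 -0.23643773  0.006     ]
```

```bash
python3 -m pendant '[[0.03,0.03,0,0,0,0,1],[0.07,0.065,0,0,0,0,1],[0.12,0.1,0,0,0,0,1],[0.17,0.135,0,0,0,0,1],[0.22,0.17,0,0,0,0,1],[0.27,0.2,0.01,0,0,0,1],[0.32,0.23,0.03,0,0,0,1],[0.36,0.255,0.05,0,0,0,1],[0.4,0.28,0.07,0,0,0,1],[0.418,0.289,0.09,0,0,0,1],[0.418,0.289,0.09,0,0,0,1],[0.418,0.289,0.09,0,0,0,1]]'
python3 - <<'E'
from h import *
o=ctrl.get_obs();w=snapshot("wrist");cv2.imwrite("pics/w1.png",w["image"])
print(o['tool_pos'],o['orientation'],o['joint_pos'],o['force'])
for z in (.058,.062): print(proj(w,(.532,.2005,z),o))
E
```

```text
clock: 1.85
tool_pos: [0.5325, 0.2013, 0.1371]
orientation: [-180.0, -0.0, -22.0]
force: [0.8, 0.6, 0.7]
opening: 0.0875
[0.53249279 0.20126732 0.13713063] [-1.79972986e+02 -2.57338827e-02 -2.20435361e+01] [ 4.04023179e+01  1.49523175e+01 -1.98944362e+01  1.25788450e-02
 -5.51173931e+01  2.75469616e+01] [0.79639485 0.63525463 0.69555688]
[273.81032039 213.65529371]
[273.82336544 215.28434434]
```

View pics/w1.png

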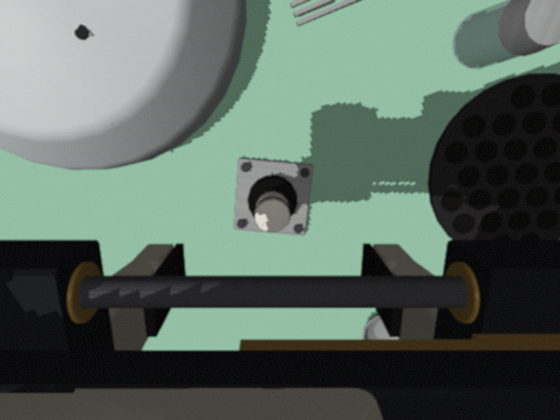

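```bash
python3 - <<'E'
from h import *
o=ctrl.get_obs();w=snapshot("wrist");I=w["image"]
cv2.imwrite("pics/w1c.png",cv2.resize(I[150:245,225:325],(800,600*1) if 0 else (600,570),interpolation=cv2.INTER_NEAREST))
R=Ro.from_euler('xyz',o['orientation'],degrees=True).as_matrix()
for px,z in [((272,213),.06),((273.5,196.5),.006)]:
    P=plane(w,px,z,o);print(P,R.T@(P-o['tool_pos']))
E
```

```text
[0.53342401 0.20174136 0.06      ] [ 0.00079106 -0.00035433  0.07743072]
[0.53189047 0.20116715 0.006     ] [-0.0004557   0.00081054  0.13142859]
```

View pics/w1c.png

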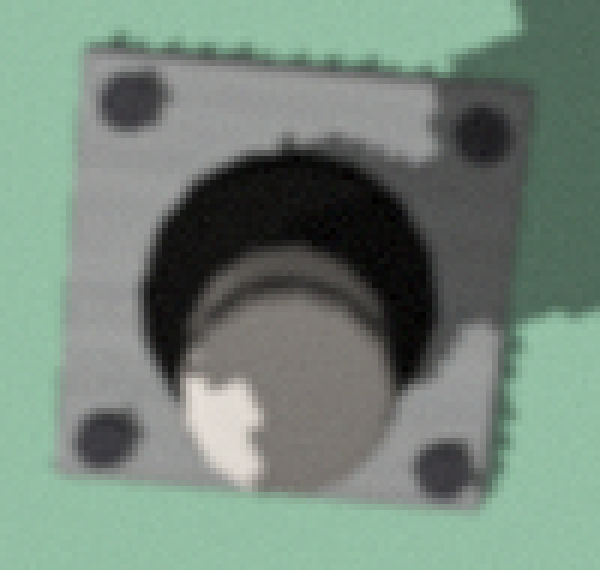

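Cap centre is at wrist pixel (273,215), within 1 mm of the tool axis. I'll go straight down.

```bash
python3 -m pendant '[[0,0,0.03,0,0,0,1],[0,0,0.06,0,0,0,1],[0,0,0.08,0,0,0,1],[0,0,0.095,0,0,0,1],[0,0,0.105,0,0,0,1],[0,0,0.109,0,0,0,1],[0,0,0.109,0,0,0,1],[0,0,0.109,0,0,0,1],[0,0,0.109,0,0,0,1]]'
python3 - <<'E'
from h import *
o=ctrl.get_obs();w=snapshot("wrist");cv2.imwrite("pics/w2.png",w["image"]);s=snapshot("scene");cv2.imwrite("pics/s2.png",cv2.resize(s["image"][180:300,250:410],(640,480)))
print(o['tool_pos'],o['force'])
for i in range(4):
    snapshot("wrist"); print(ctrl.get_obs()['force'])
E
```

```text
clock: 3.08
tool_pos: [0.5326, 0.201, 0.0281]
orientation: [-180.0, -0.0, -22.1]
force: [0.4, -0.3, -0.1]
opening: 0.0877
[0.53260105 0.20097058 0.02805687] [ 0.39418891 -0.26547663 -0.12600932]
[-0.4756849   0.34708954  0.10819938]
[ 0.55164944 -0.01496336  0.3579228 ]
[ 0.38178171  0.58068513 -0.50902713]
[-0.01756032  0.01232214 -0.66267723]
```

View pics/s2.png

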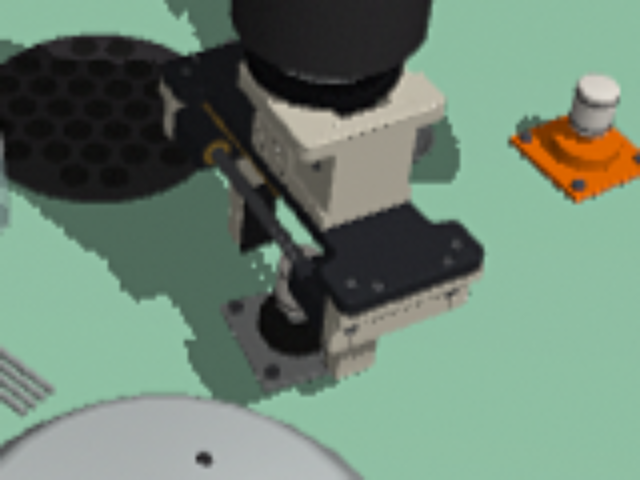

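View pics/w2.png

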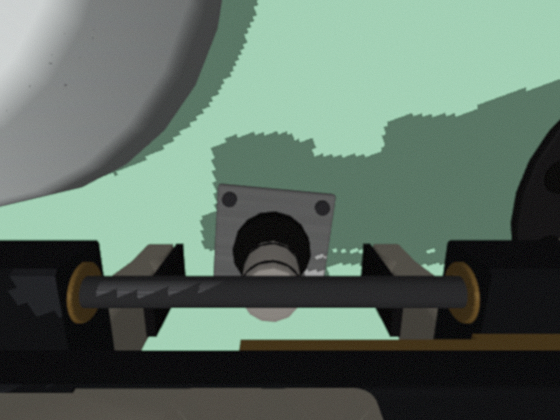

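Cap is centred between the jaws (about column 272). Closing.

```bash
python3 -m pendant '[[0,0,0,0,0,0,-1],[0,0,0,0,0,0,-1],[0,0,0,0,0,0,-1],[0,0,0,0,0,0,-1],[0,0,0,0,0,0,-1],[0,0,0,0,0,0,-1],[0,0,0,0,0,0,-1],[0,0,0,0,0,0,-1]]'
python3 - <<'E'
from h import *
f=[]
for i in range(6):
    o=ctrl.get_obs(); f.append(o['force']); snapshot("wrist")
print(o['opening'],o['tool_pos'],np.mean(f,0))
E
```

```text
clock: 4.38
tool_pos: [0.5327, 0.2014, 0.0277]
orientation: [-179.9, -0.0, -22.0]
force: [0.4, 4.1, -0.3]
opening: 0.0253
0.025287810643508015 [0.53267254 0.20136901 0.02773129] [ 0.25965012  4.05512903 -0.51683511]
```

```bash
python3 -m pendant '[[0,-0.0005,0,0,0,0,-1],[0,-0.0005,0,0,0,0,-1]]'; python3 -m pendant '[[0,0,-0.0005,0,0,0,-1],[0,0,-0.001,0,0,0,-1],[0,0,-0.001,0,0,0,-1]]'
```

```text
clock: 4.92
tool_pos: [0.5327, 0.2014, 0.0277]
orientation: [-180.0, -0.0, -22.0]
force: [0.1, 3.4, 0.9]
opening: 0.0252
clock: 5.3
tool_pos: [0.5327, 0.2014, 0.0286]
orientation: [-180.0, -0.0, -22.0]
force: [0.7, 3.8, -0.4]
opening: 0.0254
```

```bash
python3 -m pendant '[[0,-0.0015,-0.0005,0,0,0,-1],[0,-0.0015,-0.001,0,0,0,-1],[0,-0.0015,-0.001,0,0,0,-1]]'; python3 -m pendant '[[0,0,-0.0005,0,0,0,-1],[0,0,-0.001,0,0,0,-1],[0,0,-0.001,0,0,0,-1]]';
```

```text
clock: 5.68
tool_pos: [0.5325, 0.2017, 0.0291]
orientation: [179.9, 0.0, -22.1]
force: [2.4, -2.1, -3.4]
opening: 0.0253
clock: 6.05
tool_pos: [0.5325, 0.2019, 0.0303]
orientation: [179.9, 0.0, -22.1]
force: [1.7, -4.8, -5.0]
opening: 0.0252
```

```bash
python3 -m pendant '[[0,0.0007,-0.0003,0,0,0,-1],[0,0.0007,-0.0006,0,0,0,-1],[0,0.0007,-0.0006,0,0,0,-1]]'; python3 -m pendant '[[0,0,-0.0003,0,0,0,-1],[0,0,-0.0006,0,0,0,-1],[0,0,-0.0006,0,0,0,-1]]';
```

```text
clock: 6.42
tool_pos: [0.5326, 0.2018, 0.0311]
orientation: [180.0, 0.0, -22.1]
force: [1.6, -4.5, -4.6]
opening: 0.0256
clock: 6.8
tool_pos: [0.5326, 0.2019, 0.0317]
orientation: [180.0, 0.0, -22.1]
force: [0.6, -4.3, -4.3]
opening: 0.0252
```

Force plateaus near 4.5 N as it moves, so this pin is sliding. Continuing up.

```bash
python3 -m pendant '[[0,0.0005,-0.0006,0,0,0,-1],[0,0.0005,-0.0012,0,0,0,-1],[0,0.0005,-0.0018,0,0,0,-1],[0,0.0005,-0.0024,0,0,0,-1],[0,0.0005,-0.003,0,0,0,-1],[0,0.0005,-0.003,0,0,0,-1]]'; python3 -m pendant '[[0,0.0005,-0.0007,0,0,0,-1],[0,0.0005,-0.0014,0,0,0,-1],[0,0.0005,-0.0021,0,0,0,-1],[0,0.0005,-0.0028,0,0,0,-1],[0,0.0005,-0.0035,0,0,0,-1],[0,0.0005,-0.004,0,0,0,-1],[0,0.0005,-0.004,0,0,0,-1]]'
```

```text
clock: 7.55
tool_pos: [0.5327, 0.2017, 0.0349]
orientation: [-180.0, -0.0, -22.0]
force: [-0.6, -1.1, -3.7]
opening: 0.0255
clock: 8.43
tool_pos: [0.5327, 0.2015, 0.039]
orientation: [-180.0, -0.0, -22.0]
force: [-0.3, 2.9, -4.0]
opening: 0.0259
```

```bash
python3 -m pendant '[[0,-0.0003,-0.0007,0,0,0,-1],[0,-0.0003,-0.0014,0,0,0,-1],[0,-0.0003,-0.0021,0,0,0,-1],[0,-0.0003,-0.0028,0,0,0,-1],[0,-0.0003,-0.0035,0,0,0,-1],[0,-0.0003,-0.0042,0,0,0,-1],[0,-0.0003,-0.005,0,0,0,-1],[0,-0.0003,-0.005,0,0,0,-1]]'; python3 -m pendant '[[0,0,-0.0007,0,0,0,-1],[0,0,-0.0014,0,0,0,-1],[0,0,-0.0021,0,0,0,-1],[0,0,-0.0028,0,0,0,-1],[0,0,-0.003,0,0,0,-1],[0,0,-0.003,0,0,0,-1]]'; python3 - <<'E'
from h import *
s=snapshot("scene");cv2.imwrite("pics/s3.png",cv2.resize(s["image"][180:300,250:410],(640,480)))
E
```

```text
clock: 9.43
tool_pos: [0.5326, 0.2015, 0.0439]
orientation: [-180.0, -0.0, -22.0]
force: [1.0, 3.0, -4.3]
opening: 0.0251
clock: 10.18
tool_pos: [0.5326, 0.2014, 0.0468]
orientation: [-180.0, -0.0, -22.0]
force: [1.7, 2.9, -4.2]
opening: 0.0256
```

View pics/s3.png

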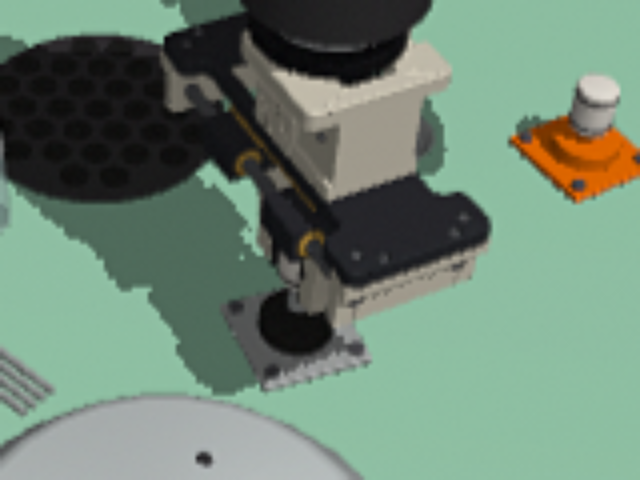

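The pin is visibly rising. Small steps from here to the stop.

```bash
python3 -m pendant '[[0,-0.0002,-0.0005,0,0,0,-1],[0,-0.0002,-0.001,0,0,0,-1],[0,-0.0002,-0.0015,0,0,0,-1],[0,-0.0002,-0.002,0,0,0,-1],[0,-0.0002,-0.002,0,0,0,-1]]'; python3 -m pendant '[[0,0,-0.0004,0,0,0,-1],[0,0,-0.0008,0,0,0,-1],[0,0,-0.0008,0,0,0,-1]]'; python3 -m pendant '[[0,0,-0.0004,0,0,0,-1],[0,0,-0.0008,0,0,0,-1],[0,0,-0.0008,0,0,0,-1]]'
```

```text
clock: 10.85
tool_pos: [0.5326, 0.2015, 0.0488]
orientation: [180.0, 0.0, -22.1]
force: [1.7, 1.6, -4.8]
opening: 0.0255
clock: 11.22
tool_pos: [0.5326, 0.2015, 0.0496]
orientation: [180.0, 0.0, -22.0]
force: [0.2, 0.8, -3.8]
opening: 0.0253
clock: 11.6
tool_pos: [0.5326, 0.2015, 0.0504]
orientation: [180.0, 0.0, -22.0]
force: [1.2, 1.9, -4.9]
opening: 0.0256
```

```bash
python3 -m pendant '[[0,0,-0.0004,0,0,0,-1],[0,0,-0.0004,0,0,0,-1]]'; python3 -m pendant '[[0,0,-0.0004,0,0,0,-1],[0,0,-0.0004,0,0,0,-1]]'
```

```text
clock: 11.85
tool_pos: [0.5326, 0.2015, 0.0508]
orientation: [180.0, 0.0, -22.0]
force: [0.7, 0.6, -4.9]
opening: 0.0255
clock: 12.1
tool_pos: [0.5326, 0.2015, 0.0512]
orientation: [180.0, 0.0, -22.1]
force: [0.5, 0.0, -3.6]
opening: 0.0254
```

```bash
python3 -m pendant '[[0,0,-0.0004,0,0,0,-1],[0,0,-0.0004,0,0,0,-1]]'
```

```text
clock: 12.35
tool_pos: [0.5326, 0.2015, 0.0514]
orientation: [180.0, 0.0, -22.1]
force: [1.3, 0.9, -5.9]
opening: 0.0254
```

```bash
python3 -m pendant '[[0,0,-0.0003,0,0,0,-1],[0,0,-0.0003,0,0,0,-1]]'
```

```text
clock: 12.6
tool_pos: [0.5325, 0.2015, 0.0517]
orientation: [180.0, 0.0, -22.1]
force: [1.8, 1.7, -7.9]
opening: 0.0255
```

```bash
python3 -m pendant '[[0,0,-0.0003,0,0,0,-1],[0,0,-0.0003,0,0,0,-1]]'
```

```text
clock: 12.85
tool_pos: [0.5325, 0.2015, 0.0519]
orientation: [180.0, 0.0, -22.1]
force: [2.3, 1.4, -10.1]
opening: 0.0256
```

It's at the stop, pulling 10 N. Hold for about 1 s.

```bash
python3 -m pendant '[[0,0,0,0,0,0,-1],[0,0,0,0,0,0,-1],[0,0,0,0,0,0,-1],[0,0,0,0,0,0,-1]]'; python3 -m pendant '[[0,0,0,0,0,0,-1],[0,0,0,0,0,0,-1],[0,0,0,0,0,0,-1],[0,0,0,0,0,0,-1]]'
```

```text
clock: 13.35
tool_pos: [0.5325, 0.2015, 0.0521]
orientation: [180.0, 0.0, -22.0]
force: [0.7, 1.1, -10.4]
opening: 0.0253
clock: 13.85
tool_pos: [0.5325, 0.2015, 0.0521]
orientation: [180.0, 0.0, -22.0]
force: [1.3, 1.0, -10.9]
opening: 0.0252
```

```bash
python3 -m pendant '[[0,0,0.0005,0,0,0,-1],[0,0,0.001,0,0,0,-1],[0,0,0.0015,0,0,0,-1],[0,0,0.002,0,0,0,-1],[0,0,0.0025,0,0,0,-1],[0,0,0.0025,0,0,0,-1]]'
```

```text
clock: 14.6
tool_pos: [0.5328, 0.2016, 0.05]
orientation: [-180.0, -0.0, -22.0]
force: [-1.5, -0.6, 0.6]
opening: 0.0256
```

```bash
python3 -m pendant '[[0,0,0,0,0,0,1],[0,0,0,0,0,0,1],[0,0,0,0,0,0,1],[0,0,0,0,0,0,1],[0,0,0,0,0,0,1],[0,0,0,0,0,0,1]]';python3 - <<'E'
from h import *
s=snapshot("wrist");cv2.imwrite("pics/w4.png",s["image"])
s=snapshot("scene");cv2.imwrite("pics/s4.png",cv2.resize(s["image"][180:300,250:410],(640,480)))
E
```

```text
clock: 15.35
tool_pos: [0.5326, 0.2016, 0.0496]
orientation: [180.0, -0.0, -22.0]
force: [0.1, -0.8, -0.1]
opening: 0.0798
```

View pics/s4.png

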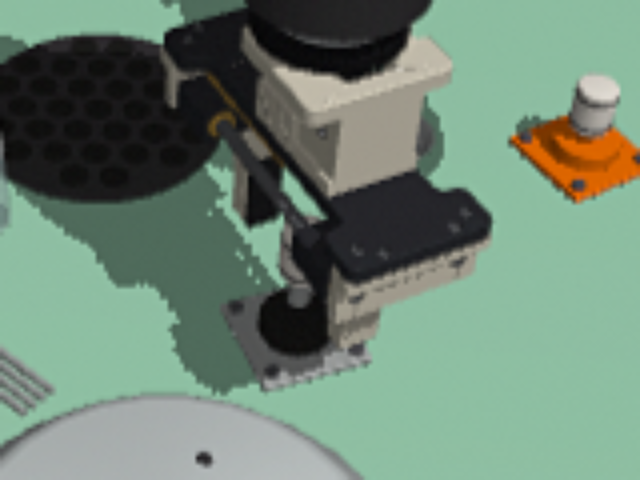

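View pics/w4.png

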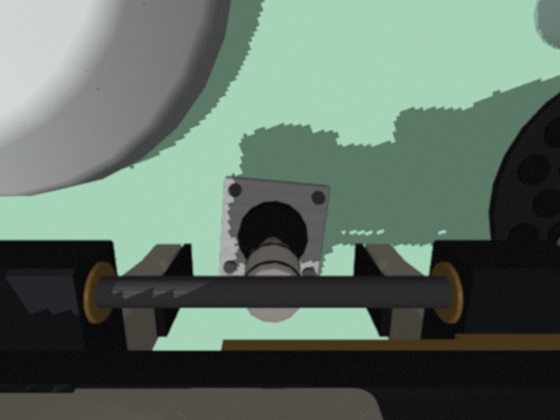

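Released and standing high. Rising, then over to the other peg.

```bash
python3 -m pendant '[[0,0,-0.02,0,0,0,1],[0,0,-0.06,0,0,0,1],[0,0,-0.11,0,0,0,1],[0.01,0.035,-0.13,0,0,0,1],[0.028,0.085,-0.13,0,0,0,1],[0.046,0.14,-0.13,0,0,0,1],[0.062,0.195,-0.13,0,0,0,1],[0.08,0.25,-0.13,0,0,0,1],[0.097,0.305,-0.13,0,0,0,1],[0.115,0.36,-0.13,0,0,0,1],[0.13,0.405,-0.12,0,0,0,1],[0.1351,0.4195,-0.1,0,0,0,1]]'; python3 -m pendant '[[0,0,0.012,0,0,0,1],[0,0,0.012,0,0,0,1],[0,0,0.012,0,0,0,1]]'
python3 - <<'E'
from h import *
o=ctrl.get_obs();w=snapshot("wrist");I=w["image"];cv2.imwrite("pics/w5.png",I)
c=proj(w,(.5005,-.238,.04),o).round().astype(int);print(c,o['tool_pos'],o['orientation'])
x0,y0=c[0]-50,c[1]-45
cv2.imwrite("pics/w5c.png",cv2.resize(I[y0:y0+95,x0:x0+100],(600,570),interpolation=cv2.INTER_NEAREST));print(x0,y0)
s=snapshot("scene");cv2.imwrite("pics/s5.png",s["image"])
E
```

```text
clock: 16.95
tool_pos: [0.5004, -0.2405, 0.1499]
orientation: [-180.0, -0.1, -22.2]
force: [-0.3, 0.8, 0.5]
opening: 0.0879
clock: 17.32
tool_pos: [0.501, -0.2373, 0.1384]
orientation: [-180.0, -0.1, -22.0]
force: [-0.4, 0.0, 0.3]
opening: 0.0879
[274 207] [ 0.50098723 -0.23728709  0.13837258] [-1.79997790e+02 -5.26892791e-02 -2.19682693e+01]
224 162
```

View pics/w5c.png

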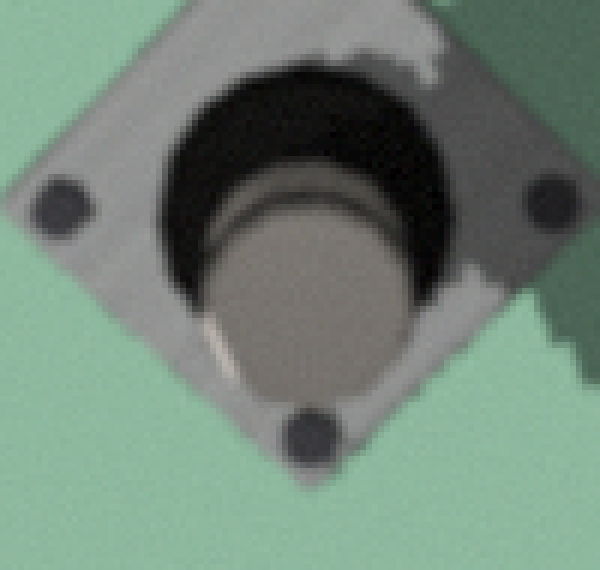

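View pics/s5.png

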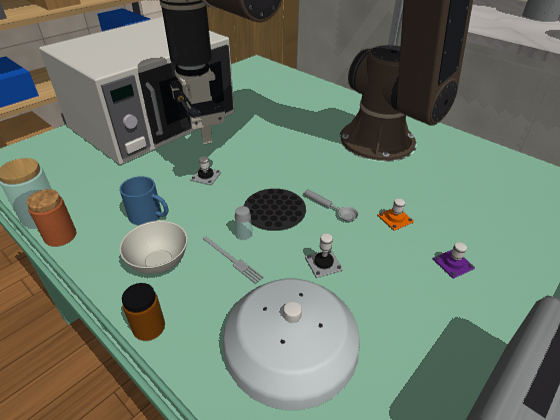

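```bash
python3 -m pendant '[[0.001,0.001,0.03,0,0,0,1],[0.0015,0.001,0.06,0,0,0,1],[0.0015,0.001,0.08,0,0,0,1],[0.0015,0.001,0.096,0,0,0,1],[0.0015,0.001,0.106,0,0,0,1],[0.0015,0.001,0.11,0,0,0,1],[0.0015,0.001,0.11,0,0,0,1],[0.0015,0.001,0.11,0,0,0,1]]'
python3 - <<'E'
from h import *
o=ctrl.get_obs();w=snapshot("wrist");I=w["image"];cv2.imwrite("pics/w6.png",I);print(o['tool_pos'])
E
```

```text
clock: 18.42
tool_pos: [0.5019, -0.2396, 0.0283]
orientation: [-180.0, -0.1, -22.0]
force: [0.4, 0.1, 0.3]
opening: 0.0875
[ 0.50185726 -0.23957604  0.02827132]
```

View pics/w6.png

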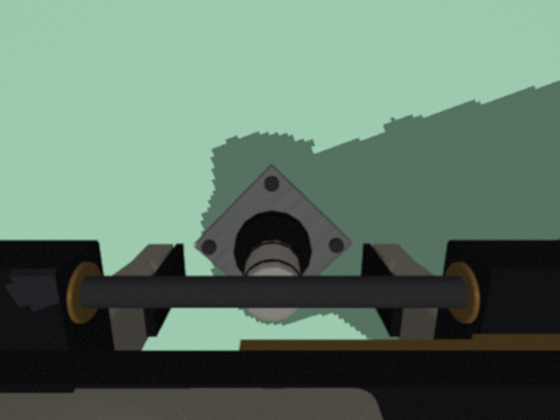

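Centred (cap at about column 272, same as the first). Closing.

```bash
python3 -m pendant '[[0,0,0,0,0,0,-1],[0,0,0,0,0,0,-1],[0,0,0,0,0,0,-1],[0,0,0,0,0,0,-1],[0,0,0,0,0,0,-1],[0,0,0,0,0,0,-1],[0,0,0,0,0,0,-1],[0,0,0,0,0,0,-1]]';  python3 -m pendant '[[0,0,-0.0005,0,0,0,-1],[0,0,-0.0005,0,0,0,-1]]'
```

```text
clock: 19.48
tool_pos: [0.5015, -0.2393, 0.0277]
orientation: [-180.0, -0.0, -22.0]
force: [-0.0, 1.6, 1.4]
opening: 0.0253
clock: 19.73
tool_pos: [0.5015, -0.2393, 0.0281]
orientation: [-180.0, -0.0, -22.0]
force: [1.6, 1.5, -0.4]
opening: 0.0255
```

```bash
 python3 -m pendant '[[0,0,-0.0005,0,0,0,-1],[0,0,-0.0005,0,0,0,-1]]'
```

```text
clock: 19.98
tool_pos: [0.5014, -0.2393, 0.0287]
orientation: [-180.0, -0.0, -22.0]
force: [0.5, 2.7, -1.6]
opening: 0.0256
```

```bash
 python3 -m pendant '[[0,0,-0.0005,0,0,0,-1],[0,0,-0.0005,0,0,0,-1]]'
```

```text
clock: 20.23
tool_pos: [0.5014, -0.2393, 0.029]
orientation: [-180.0, 0.0, -22.1]
force: [1.4, 2.7, -2.1]
opening: 0.0253
```

```bash
 python3 -m pendant '[[0,0,-0.0004,0,0,0,-1],[0,0,-0.0004,0,0,0,-1]]'
```

```text
clock: 20.48
tool_pos: [0.5014, -0.2394, 0.0294]
orientation: [-180.0, 0.0, -22.1]
force: [2.4, 2.8, -4.6]
opening: 0.0256
```

```bash
 python3 -m pendant '[[0,0,-0.0003,0,0,0,-1],[0,0,-0.0003,0,0,0,-1]]'
```

```text
clock: 20.72
tool_pos: [0.5013, -0.2393, 0.0296]
orientation: [-180.0, 0.0, -22.1]
force: [2.9, 2.3, -7.1]
opening: 0.0253
```

Force climbs past 4 N with almost no travel, so this one is sound. Up to 10 N carefully.

```bash
 python3 -m pendant '[[0,0,-0.0003,0,0,0,-1],[0,0,-0.0003,0,0,0,-1]]'
```

```text
clock: 20.98
tool_pos: [0.5013, -0.2393, 0.0299]
orientation: [-180.0, 0.0, -22.1]
force: [3.1, 3.4, -9.8]
opening: 0.0253
```

```bash
 python3 -m pendant '[[0,0,-0.0001,0,0,0,-1],[0,0,-0.0001,0,0,0,-1]]'
```

```text
clock: 21.22
tool_pos: [0.5013, -0.2394, 0.0301]
orientation: [-180.0, 0.0, -22.1]
force: [4.0, 3.0, -10.5]
opening: 0.0258
```

```bash
python3 -m pendant '[[0,0,0,0,0,0,-1],[0,0,0,0,0,0,-1],[0,0,0,0,0,0,-1],[0,0,0,0,0,0,-1]]'; python3 -m pendant '[[0,0,0,0,0,0,-1],[0,0,0,0,0,0,-1],[0,0,0,0,0,0,-1],[0,0,0,0,0,0,-1]]'; python3 -m pendant '[[0,0,0.0005,0,0,0,-1],[0,0,0.001,0,0,0,-1],[0,0,0.0015,0,0,0,-1],[0,0,0.002,0,0,0,-1],[0,0,0.0025,0,0,0,-1],[0,0,0.0025,0,0,0,-1]]'
```

```text
clock: 21.72
tool_pos: [0.5013, -0.2394, 0.0302]
orientation: [-180.0, 0.0, -22.1]
force: [4.2, 3.8, -10.8]
opening: 0.0256
clock: 22.22
tool_pos: [0.5013, -0.2394, 0.0302]
orientation: [-180.0, 0.0, -22.0]
force: [3.6, 3.7, -12.5]
opening: 0.0255
clock: 22.98
tool_pos: [0.5015, -0.2395, 0.0287]
orientation: [180.0, -0.0, -22.0]
force: [-0.3, 5.9, -1.0]
opening: 0.0251
```

```bash
python3 -m pendant '[[0,0,0,0,0,0,1],[0,0,0,0,0,0,1],[0,0,0,0,0,0,1],[0,0,0,0,0,0,1],[0,0,0,0,0,0,1],[0,0,0,0,0,0,1]]'; python3 -m pendant '[[0,0,-0.02,0,0,0,1],[0,0,-0.06,0,0,0,1],[0,0,-0.11,0,0,0,1],[0,0,-0.15,0,0,0,1],[0,0,-0.17,0,0,0,1],[-0.02,0,-0.17,0,0,0,1],[-0.02,0,-0.17,0,0,0,1],[-0.02,0,-0.17,0,0,0,1]]'
python3 - <<'E'
from h import *
for n in ("top","scene"):
    w=snapshot(n);cv2.imwrite(f"pics/{n}9.png",w["image"])
    a=cv2.imread(f"pics/{n}0.png")
    if n=="scene":
        f=lambda im,c,r=30:cv2.resize(im[c[1]-r:c[1]+r,c[0]-r:c[0]+r],(300,300),interpolation=cv2.INTER_NEAREST)
        cv2.imwrite("pics/cmp.png",np.vstack([np.hstack([f(i,(324,250)),f(i,(206,170))]) for i in (a,w["image"])]))
E
```

```text
clock: 23.72
tool_pos: [0.5014, -0.2395, 0.0277]
orientation: [180.0, 0.0, -22.0]
force: [0.6, 0.8, 0.2]
opening: 0.0797
clock: 24.72
tool_pos: [0.4831, -0.232, 0.1978]
orientation: [180.0, -0.0, -22.0]
force: [0.1, 0.4, -0.7]
opening: 0.0876
```

View pics/cmp.png

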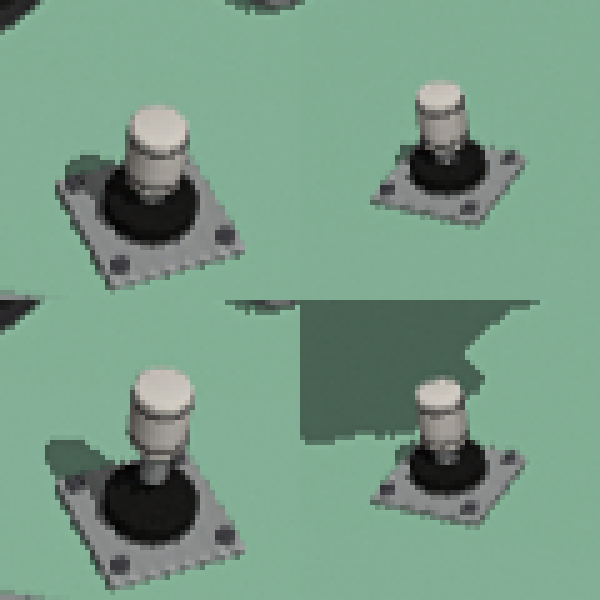

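View pics/top9.png

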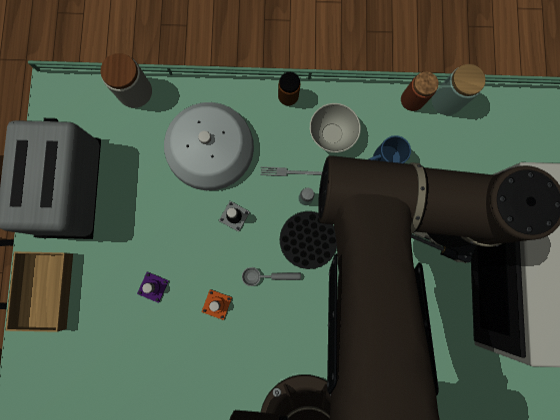

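Bottom-left: peg 1 drawn up, with bare pin visible at crop (157,468). Bottom-right: peg 2 down at its original height. Everything else visible is in place. Handing in.

```bash
python3 -c "
from plant import ctrl
print(ctrl.close_job())"
```

```text
the job is handed in; nothing more can be done
None
```

Both pegs were tugged and released, and the job was handed in with the clock at about 25 s.

- **Loose peg (the left one, at about x 0.532, y 0.201 m):** It slid at about 4–5 N over roughly 22 mm until it met its stop. I held it there at 10–11 N for about a second and left it drawn up.
- **Sound peg (by the microwave, at about x 0.501, y −0.239 m):** The force rose to about 10 N with only about 1.5 mm of give. I held it for about a second without any creep, then eased it off and released it fully down.

**Checks:**
- **Force:** The highest vertical reading was 12.5 N, with noise of roughly ±0.7 N, so the pull stayed under 15 N as far as the readings show. I only read it at the end of each move. Side forces reached about 6 N from slight off-centre gripping.
- **Final pictures:** The loose peg stands high with its bare pin showing, and the sound one is at its original height. The things I could see are where they were. In the last top view the arm hid the sound peg and partly covered the mug, the fork and the trivet. I checked the sound peg in the scene view but did not check those three there.

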